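Unclamp a polished specimen and close it away in its case

ROBOT

A 6-joint arm with a two-finger parallel gripper is mounted at the origin on the work surface. World frame = base frame: x ahead of the robot, y to its left, z up, the work surface at z = 0. Lengths are in mm, angles in degrees, forces in N, time in s.
With the tool pointing down it reaches from about 350 to 850 mm from the base axis. Payload 8.1 kg.
Tool frame: the origin (TCP) lies at the centre of the arm's flange, where the gripper is bolted on; the fingertips stand 173 mm ahead of it and the grasp point (between the pads) lies 155 mm ahead of it; z points along the fingers, y is the direction in which the jaws open and shut (so a half turn about z gives the same grasp; the last joint's range is limited). The gripper opens to 85 mm and grips with 20 to 120 N. Pads are 22 mm wide; open, the fingers measure 114 mm over their backs; the gripper's body (76 mm by 85 mm) begins 54 mm behind the grasp point. The pads swing forward as they close: fully open they stand 13 mm farther back than shut.
Start: joints at [71.883, 7.471, 85.268, -0, 87.261, -4.893], TCP at [137.232, 584.101, 404.692] pointing down, gripper open.
Joint ranges: [-169.43, 169.43], [-51.17, 129.36], [1.28, 143.12], [-76.62, 256.62], [0, 156.53], [-152.29, 152.29]. Speed limits (degrees/s): [136.94, 136.94, 159.86, 180, 180, 180].

INTERFACE

Orientations are given as a 3x3 rotation matrix whose columns are the frame's x, y, z axes.
In Python, from rig import robot, viewer, nets gives the robot as it stands.
- The arm moves only by the tool step_arm, never from a script. Its argument "rows" is a list of rows, each an object with "linear": the shift along the tool's x, y, z in m, a list of three; "twist": the turn about the tool's z in rad. In form: [{"linear": [dx, dy, dz], "twist": twist}, ...]. A call has 1 to 10 rows; each row is the pose to reach, as a shift and turn from the pose commanded when the call began, along the tool's axes at that moment; what a row does not reach only later rows make up. A row lasts 1/12 s, in which the tool goes at most 41.7 mm and 7.16 degrees, less where a joint would pass 70% of its speed; a pose out of reach is approached as far as the arm can. A call with a gripper value outside its range is refused whole. "gripper" is the closure, from 0 (fully open) to 1 (shut), set as the call begins (left out, the last holds). The fingers move at their own pace and stop on an object; "newtons" is the grip in N (left out, the last holds). Time passes only in rows, so rows that repeat a pose let the fingers close. It gives the time, the measured TCP pose, the force and the opening at its end, in the units of the state.
- robot.read_state(): the state, without advancing time (a new reading comes with each control period).
- viewer.camera(name): name is "scene" or "top"; returns a dict with "image" (384x512x3 uint8, blue, green, red), "fovy" (degrees; the focal length in pixels is half the picture's height over the tangent of half this angle, whatever the lens; pixels are square), "cx", "cy" (the principal point, pixels), "world_from_camera" (4x4, takes a point from camera to world coordinates). Camera axes: x right, y down, z forward; pixel columns grow to the right and rows downward; lengths in mm; the calibration is good to about 2 mm. A picture is of the moment at which its call begins. There is no depth.
- robot.close_job(): hands the job in, once; it reports no verdict.
Trained networks look in a picture, given as the dict that the camera call returned (one of the last four; its "shot" number tells which), for a name from the list of things; names that differ only in an ending like _2 or _b are one class to them, and where a whole thing is asked for, a point or a joint stands for the part that bears it (a point fixed in the world has none). Each returns a list of dicts, best first, with "score" (0 to 1); they miss things now and then, are a little off and sometimes report something else, mostly with a low value. They report only what shows in the picture. A call takes as long as a camera call. They do not tell look-alikes from the thing itself.
- nets.find_in(label, picture): "at" ([x, y, z] in mm, in world coordinates, good to about 4 mm: the middle of the surface that is visible of it).
- nets.regions_of(label, picture): "mask" (384x512 bool, what is visible of it).
The state is a dict: "time_s": time; "joints": joint angles; "joint_velocities": joint speeds; "joint_efforts": joint torques, N m; "position": TCP position; "tool_rot": TCP orientation; "ft_force": force on the tool from outside, world axes, zero at the start; "wrist_torque": the same for the moment, N m; "gripper_width": opening from 0.0 (shut) to 1.0 (fully open).
Only numpy, scipy, OpenCV 4.12 (cv2) and the standard library are available. Lean on these libraries where they do the work, as an engineer would, in place of code of your own. Each camera call takes 0.05 s, during which the arm holds its last target. There are 200 camera calls.

TASK

Slide the jaw of the specimen vise open and lift out the black polished specimen mount. Set it down gently (not dropped) in the empty well of the specimen case, flat and polished face up, then swing the lid over and press it fully shut so that it snaps past its catch. Leave the green mount in its own well, and do not disturb the objective or the bottle.

Things in the scene. Friction and masses are not known exactly. Their poses are not given: they have to be found in the camera images.
- vise: Low specimen vise fixed to the bench: dark steel bed, x -113 to +77 mm, y +-37.5 mm, 18 mm high. Origin: on the bench, under the sliding jaw's shut gripping face; x runs along the slide from sliding to fixed jaw. Fixed aluminium jaw: face at x = +40.5 mm, 60 mm wide, 28 mm long, top 36 mm above the bench. The mount stands on the bed between the jaws, at x = +20 mm.
- jaw (a joint): Opening of the vise's sliding jaw in m: 0 shut on the part, 0.035 fully open; it moves along the vise's -x and stays where left (4 N to move). Aluminium block 45 mm long, 50 mm wide, top 50 mm above the bench; a lip 30 mm wide hooks 5 mm over the mount's top rim while shut, so the jaw must open more than 10 mm, better 20, before the mount can come up.
- jaw_tab (a point): Middle of the top edge of the blue upright tab on the outer end of the sliding jaw: 12 mm thick along the slide, 30 mm wide, standing 35 mm above the jaw block (top 85 mm above the bench). Axes as the vise's.
- mount: The specimen to move: black resin disc 40 mm diameter, 24 mm high, about 90 g, with a small polished steel face in its top. Origin: centre of the underside; z up through the polished face.
- case: Grey case fixed to the bench, 130 (x) x 160 (y) x 40 mm high without lid, walls and floor 6 mm, open on top, blue lining. A partition along x, 6 mm thick, 30 mm high, makes two wells, each 118 (x) x 71 (y) mm. Origin: centre of the underside; x points to the hinge side (away from the robot at yaw 0). A sprung steel roller in the middle of its front (-x) wall is the lid's catch.
- well (a point): Centre of the floor of the empty well (the case's -y half), 6 mm above the bench. Axes as the case's.
- full_well (a point): Centre of the floor of the other well (the case's +y half), where the green mount is kept. Axes as the case's.
- lid (a joint): Angle of the case's cream lid in rad: 0 fully shut, 1.57 upright, 1.9 leaning back at its stop. The stiff hinge holds it where it is left. From about 0.09 the catch resists; about 10 N down at the front edge takes it past the catch (at about 0.035), and it then snaps to 0 and stays shut.
- lid_hinge (a point): Middle of the hinge line, along the case's y at the top of its back wall (40 mm above the bench). It turns with the lid: the lid plate runs 130 mm along its -x and 160 mm wide, its outer (upper) face at z = +8 mm; a 34 mm wide catch tongue hangs 20 mm down at the front end, to x = -145 mm.
- lid_press (a point): Middle of the orange patch on the lid's outer face, 113 mm from the hinge: the place to press; 48 mm above the bench with the lid shut. Turns with the lid.
- stored: Green resin mount, same size as the black one, already stored in the case's other well. Leave it. Origin: centre of the underside.
- objective: Steel microscope objective with a red ring standing on the bench, 32 mm diameter, 46 mm high. Bystander. Origin: centre of the underside.
- bottle: Amber bottle with white cap, 36 mm diameter, 85 mm high. Bystander. Origin: centre of the underside.
There are look-alikes about, which are no part of the job. Leave any pink or yellow look-alike of the mount alone.

How it is judged:
By the outcome, as a careful person would: the job done as asked, in the order asked, and still so for the second after the job is handed in, with the robot touching nothing.
It also fails if it takes over 69 s, if anything falls off the work surface, if the arm or the gripper's body presses on something with over 40 N, if the wrist force passes 120 N, or if a joint passes its speed limit or range.

## Working session

There is one attempt and no reset: what is moved stays moved. The work goes in short steps, Python scripts to look and compute and a tool call to move; the robot and the scene stay as the last step left them, time stands still between calls to the robot, and variables do not carry over. Pictures are saved under pics/ and viewed, about 8 in all and at most 12, crops included, and the job is handed in when it is done.

Besides the shell and the picture viewer there is one more tool, called after ">>>" by a JSON object that holds its "op" and its "data", one argument or row to a line. step_arm: Moves the arm, as the interface text tells. Its arguments: {"type":"object","properties":{"rows":{"type":"array"},"gripper":{"type":"number"},"newtons":{"type":"number"}},"required":["rows"]}

```bash
ls; mkdir -p pics; cat > h.py <<'E'
import numpy as np, cv2, sys
from rig import robot, viewer, nets
def K(p):
    f=p["image"].shape[0]/2/np.tan(np.radians(p["fovy"])/2); return f,p["cx"],p["cy"]
def proj(p,X):
    f,cx,cy=K(p); T=np.linalg.inv(np.array(p["world_from_camera"])); c=T[:3,:3]@np.array(X,float)+T[:3,3]
    return np.array([cx+f*c[0]/c[2],cy+f*c[1]/c[2]])
def ray(p,u,v):
    f,cx,cy=K(p); T=np.array(p["world_from_camera"]); d=T[:3,:3]@np.array([(u-cx)/f,(v-cy)/f,1.]); return T[:3,3],d/np.linalg.norm(d)
def atz(p,u,v,z):
    o,d=ray(p,u,v); return o+d*(z-o[2])/d[2]
def tri(p1,a,p2,b):
    o1,d1=ray(p1,*a);o2,d2=ray(p2,*b)
    s=np.linalg.lstsq(np.c_[d1,-d2],o2-o1,rcond=None)[0]
    x1=o1+s[0]*d1;x2=o2+s[1]*d2
    return (x1+x2)/2,np.linalg.norm(x1-x2)
E
cat > a.py <<'E'
from h import *
np.set_printoptions(precision=1,suppress=True)
ps={n:viewer.camera(n) for n in("scene","top")}
cv2.imwrite("pics/scene0.png",ps["scene"]["image"]);cv2.imwrite("pics/top0.png",ps["top"]["image"])
for n,p in ps.items():
    print(n,p["fovy"],p["cx"],p["cy"],np.array(p["world_from_camera"])[:3].tolist())
    for l in "vise jaw jaw_tab mount case well full_well lid lid_hinge lid_press stored objective bottle".split():
        for r in nets.find_in(l,p)[:4]: print(n,l,round(r["score"],2),np.array(r["at"]),proj(p,r["at"]))
s=robot.read_state();print(s)
E
python3 a.py
```

```text
pics
scene 42.1373886356988 253.32656741916668 192.57527851946392 [[-0.7192550791433351, 0.5247989464322187, -0.4552561882612336, 1013.9379170906728], [0.6945428150377432, 0.5273031323501209, -0.4894503904311426, 470.20598240886665], [-0.016805035137176894, -0.6682345938645978, -0.7437607937748898, 828.7742681358044]]
scene jaw 0.97 [ 505.  -231.9   50.1] [206.5 142.1]
scene jaw 0.55 [617.1 243.   59. ] [334.4 300. ]
scene jaw_tab 0.66 [ 501.3 -228.6   53.2] [208.5 141. ]
scene jaw_tab 0.44 [ 555.7 -221.1   44.9] [192.7 156.8]
scene jaw_tab 0.4 [627.8 246.1 125.8] [335.9 284.4]
scene mount 0.8 [ 549.5 -122.6   28. ] [224.2 182.9]
scene mount 0.68 [ 544.  -343.2   22.6] [165.6 136.3]
scene mount 0.51 [ 552.6 -219.2   42.5] [194.4 157.3]
scene case 0.64 [617.4 245.3  53. ] [334.9 302.7]
scene well 0.7 [612.3 245.9  59.8] [337.5 299.1]
scene full_well 0.88 [616.3 241.8  59.3] [334.1 299.2]
scene lid 0.58 [623.4 246.9 126.2] [338.  282.9]
scene lid 0.25 [613.4 243.6  61.8] [336.2 298.1]
scene lid_hinge 0.73 [627.4 247.7 123. ] [336.6 285.8]
scene lid_press 0.69 [627.9 248.9 124.3] [337.1
[... 1107 characters left out ...]
 [618.7 236.5 115.8] [137.7 155.6]
top lid_press 0.81 [619.6 239.8 120.6] [135.6 154.6]
top stored 0.63 [536.4 262.4  26.3] [135.5 198.4]
top objective 0.53 [430.  -16.1  35.6] [251.9 245. ]
top bottle 0.75 [701.7  -5.6  58.3] [249.  128.5]
{'time_s': 1.4, 'joints': array([71.9,  7.5, 85.3, -0. , 87.3, -4.9]), 'joint_velocities': array([-0.1,  0.1,  0. , -0.1,  0. , -0. ]), 'joint_efforts': array([ -0. , -56.9, -50.1,  -0. ,   0. ,   0. ]), 'position': array([137.2, 584.1, 404.7]), 'tool_rot': array([[-1. ,  0.2, -0. ],
       [ 0.2,  1. , -0. ],
       [-0. , -0. , -1. ]]), 'ft_force': array([-0.3,  0. ,  0.9]), 'wrist_torque': array([-0. , -0.1,  0.1]), 'gripper_width': 0.9979665186599913}
```

```bash
python3 - <<'E'
import cv2
a=cv2.imread("pics/scene0.png");b=cv2.imread("pics/top0.png")
c=cv2.resize(a[100:240,130:300],None,fx=4.4,fy=4.2,interpolation=cv2.INTER_CUBIC)
cv2.imwrite("pics/c1.png",c)
d=cv2.resize(b[110:270,60:260],None,fx=4,fy=3.7,interpolation=cv2.INTER_CUBIC)
t=cv2.resize(b[120:260,270:420],None,fx=4.2,fy=4.2,interpolation=cv2.INTER_CUBIC)
cv2.imwrite("pics/c2.png",d);cv2.imwrite("pics/c3.png",t)
E
```

```text
(no output)
```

View pics/scene0.png

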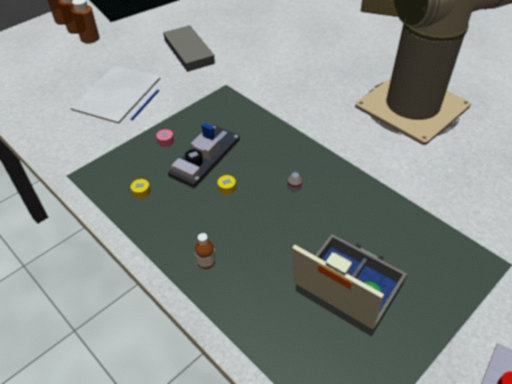

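View pics/c3.png

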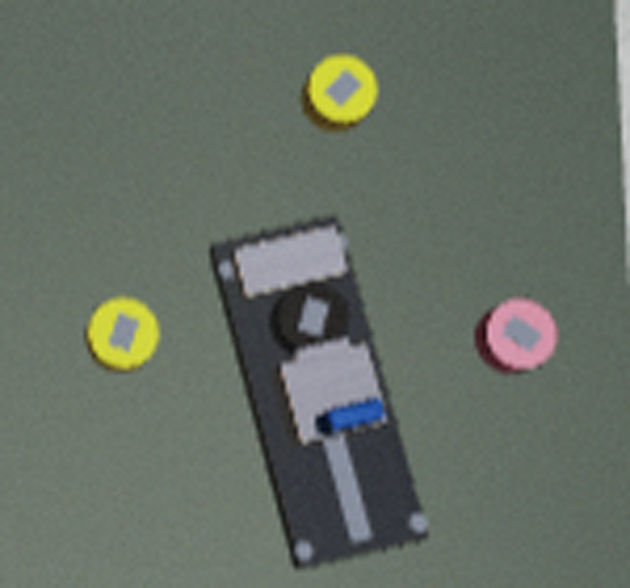

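View pics/c2.png

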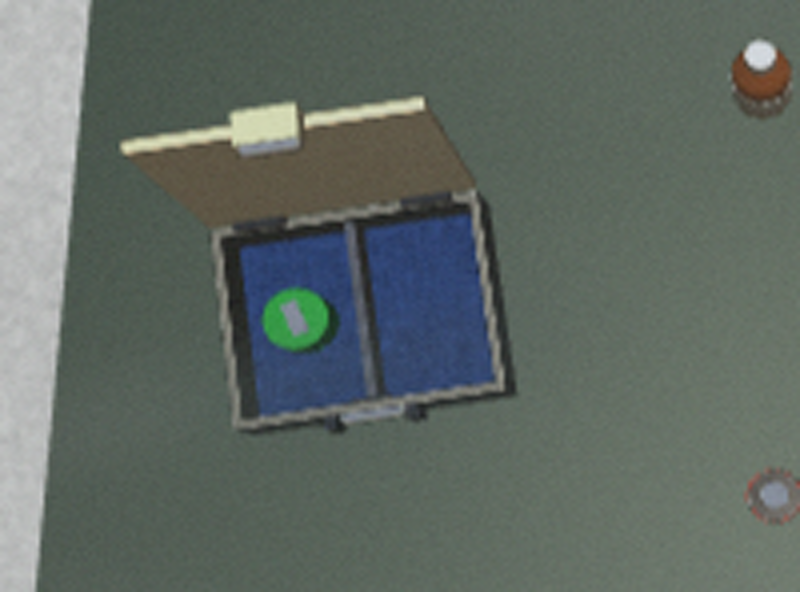

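The top view shows the vise with the black mount at full-image (344,197). Its look-alikes are two yellow mounts at (299,200) and (351,141) and a pink one at (394,200). Only the black mount stands in the vise, so that is the target. The case is open with the lid leaning back. The green mount is in the left (+y) well and the right well is empty. Next I fit the poses and check them in overlays on both views.

```bash
cat > fit.py <<'E'
from h import *
from scipy.optimize import least_squares
np.set_printoptions(precision=1,suppress=True)
ps={n:viewer.camera(n) for n in("scene","top")}
t=ps["top"];s=ps["scene"]
def W(q,P):
    x,y,a=q;c,n=np.cos(a),np.sin(a);return [x+c*P[0]-n*P[1],y+n*P[0]+c*P[1],P[2]]
def fit(corr,q0):
    r=least_squares(lambda q:np.concatenate([proj(t,W(q,P))-uv for P,uv in corr]),q0);print(np.r_[r.x[:2],np.degrees(r.x[2])],"rms px",np.sqrt(np.mean(r.fun**2)));return r.x
c3=lambda u,v:np.array([(u+.5)/4.2-.5+270,(v+.5)/4.2-.5+120])
c2=lambda u,v:np.array([(u+.5)/4-.5+60,(v+.5)/3.7-.5+110])
V=[((77,37.5,18),c3(212,247)),((77,-37.5,18),c3(337,218)),((-113,-37.5,18),c3(427,538)),((-113,37.5,18),c3(297,567))]
C=[((-65,80,40),c2(238,428)),((-65,-80,40),c2(507,390)),((65,-80,40),c2(474,191)),((65,80,40),c2(214,233))]
qv=fit(V,[530,-230,0.]);qc=fit(C,[590,235,0.])
np.save("q.npy",[qv,qc])
print("mount expected",W(qv,(20,0,42)),"well",W(qc,(0,-38.5,6)))
def lines(p,q,pts,img,k,off,col):
    pp=[tuple(((proj(p,W(q,P))-off+.5)*k).astype(int)) for P in pts]
    cv2.polylines(img,[np.array(pp)],True,col,1)
def circ(r,x,y,z): return [(x+r*np.cos(a),y+r*np.sin(a),z) for a in np.linspace(0,6.28,25)]
out=[]
for p,wv,wc in((s,(160,110,90,85),(280,225,135,105)),(t,(310,155,70,110),(100,125,100,105))):
  row=[]
  for w,q in((wv,qv),(wc,qc)):
    x,y,ww,h=w;k=min(400/ww,300/h)
    im=cv2.resize(p["image"][y:y+h,x:x+ww],None,fx=k,fy=k,interpolation=cv2.INTER_CUBIC)
    o=np.array([x,y])
    if q is qv:
        for pts,c in(([P for P,_ in V],(0,255,255)),([(40.5,-30,36),(40.5,30,36),(68.5,30,36),(68.5,-30,36)],(0,255,0)),(circ(20,20,0,42),(0,0,255)),([(0,-25,50),(0,25,50),(-45,25,50),(-45,-25,50)],(255,255,0))): lines(p,q,pts,im,k,o,c)
    else:
        for pts,c in(([P for P,_ in C],(0,255,255)),([(-59,-3,6),(59,-3,6),(59,-74,6),(-59,-74,6)],(0,0,255))): lines(p,q,pts,im,k,o,c)
    row.append(cv2.resize(im,(400,300)) if 0 else cv2.copyMakeBorder(im,0,300-im.shape[0] if im.shape[0]<300 else 0,0,max(0,400-im.shape[1]),0)[:300,:400])
  out.append(np.hstack(row))
cv2.imwrite("pics/ov.png",np.vstack(out))
# nets triangulation
for l in("mount","jaw_tab","stored","objective","bottle"):
    cs=[]
    for p in(s,t): cs.append([np.argwhere(r["mask"]).mean(0)[::-1] for r in nets.regions_of(l,p)[:4]])
    for a in cs[0]:
        for b in cs[1]:
            X,e=tri(s,a,t,b)
            if e<8: print(l,a,b,X,e)
# blue tab
for p in(s,t):
    h=cv2.cvtColor(p["image"],cv2.COLOR_BGR2HSV); pr=proj(p,W(qv,(-39,0,70)))
    m=cv2.inRange(h,(105,120,40),(130,255,255)); yy,xx=np.nonzero(m); g=np.hypot(xx-pr[0],yy-pr[1])<25
    print("tab px",xx[g].mean(),yy[g].mean(),g.sum(),"pred mid",pr)
E
python3 fit.py
```

```text
[ 527.9 -231.8   14. ] rms px 0.5380757406792315
[547.1 226.8  10.4] rms px 0.6301451875907627
mount expected [np.float64(547.2637472119104), np.float64(-226.99276631311628), 42] well [np.float64(553.9892624006405), np.float64(188.96362723535657), 6]
mount [140.1 188.4] [350.  142.7] [ 684.  -253.5   12.1] 2.0982701698266935
mount [164.9 137.7] [392.1 200.1] [ 542.4 -350.1   12.5] 0.37929756283388233
mount [226.6 184.9] [298.6 199.7] [ 540.2 -126.2   11.9] 0.1349197172846967
jaw_tab [206.3 141.4] [347.7 213.7] [ 503.6 -234.8   49.6] 0.9542427406748473
objective [294.8 181.8] [253.1 244.1] [432.6 -18.9  22. ] 0.16046338774153293
bottle [204.7 252. ] [249.9 131.7] [701.9  -7.5  34. ] 0.9146241154828095
tab px 207.80519480519482 130.3961038961039 154 pred mid [208.1 130.6]
tab px 353.69444444444446 218.44444444444446 72 pred mid [352.5 218.9]
```

View pics/ov.png

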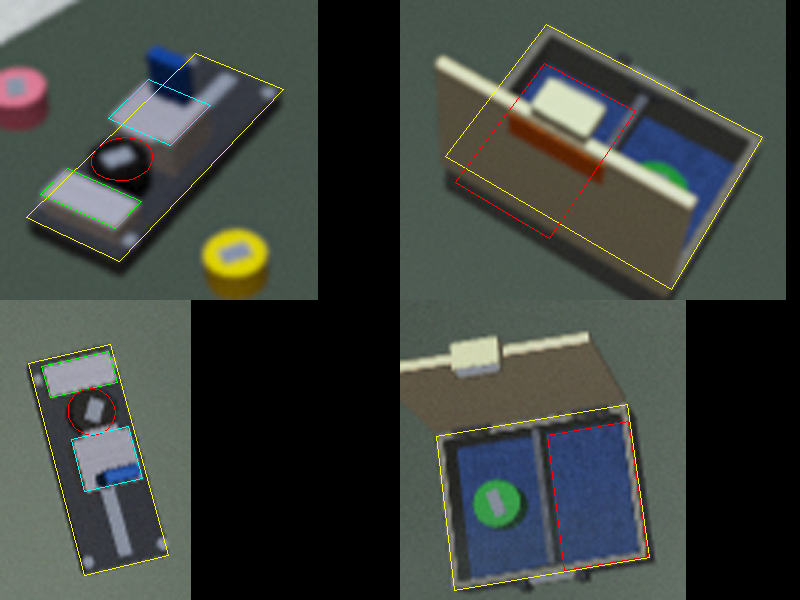

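```bash
cat > go.py <<'E'
from h import *
np.set_printoptions(precision=4,suppress=True)
qv,qc=np.load("q.npy")
def W(q,x,y,z):
    c,n=np.cos(q[2]),np.sin(q[2]);return np.array([q[0]+c*x-n*y,q[1]+n*x+c*y,z])
def go(P,yang=None):
    s=robot.read_state();R=np.array(s["tool_rot"]);p=np.array(s["position"])
    a=np.degrees(np.arctan2(R[1,1],R[0,1]))
    tw=0 if yang is None else np.radians((a-yang+90)%180-90)
    print("to",np.round(P,1),"lin",R.T@(np.array(P)-p)/1e3,"twist",round(tw,4),"yang",round(a,2),"j",np.round(s["joints"],1),"t",s["time_s"])
E
python3 - <<'E'
from go import *
t=viewer.camera("top");s=viewer.camera("scene")
print("face",tri(s,(193.1,154.5),t,(344.8,195)),"tabtop(mid z~70)",tri(s,(207.8,130.4),t,(353.7,218.4)))
c2=lambda u,v:np.array([(u+.5)/4-.5+60,(v+.5)/3.7-.5+110])
for th in(1.5,1.6,1.7,1.8,1.9):
    L=lambda r,y,n:W(qc,65-r*np.cos(th)+n*np.sin(th),y,40+r*np.sin(th)+n*np.cos(th))
    print(th,[np.round(proj(t,L(130,y,8))-b,1) for y,b in((80,c2(122,145)),(-80,c2(424,98)))])
print(W(qv,-40,0,70),W(qv,20,0,42),W(qc,0,-38.5,6))
go([500,130,400],np.degrees(qv[2]));go(W(qv,-40,0,300),np.degrees(qv[2]))
E
```

```text
face (array([ 548.2034, -230.7688,   40.5855]), np.float64(1.4339930467483377)) tabtop(mid z~70) (array([ 490.5361, -243.1205,   70.1606]), np.float64(2.087987213336167))
1.5 [array([ 0.5, 10.8]), array([ 1.8, 10.8])]
1.6 [array([-0. ,  4.8]), array([1. , 4.9])]
1.7 [array([-0.3, -0.9]), array([ 0.4, -0.7])]
1.8 [array([-0.3, -6.3]), array([-0.1, -6. ])]
1.9 [array([ -0.1, -11.3]), array([ -0.4, -10.9])]
[ 489.0406 -241.4866   70.    ] [ 547.2637 -226.9928   42.    ] [553.9893 188.9636   6.    ]
to [500 130 400] lin [-0.457  -0.3591  0.0047] twist 1.0961 yang 76.78 j [71.9  7.5 85.3 -0.  87.3 -4.9] t 2.1
to [ 489.  -241.5  300. ] lin [-0.5313 -0.7232  0.1047] twist 1.0961 yang 76.78 j [71.9  7.5 85.3 -0.  87.3 -4.9] t 2.1
```

>>> {"op": "step_arm", "data": {
  "rows": [
    {"linear":[-0.457,-0.359,0.005],"twist":1.096},
    {"linear":[-0.457,-0.359,0.005],"twist":1.096},
    {"linear":[-0.457,-0.359,0.005],"twist":1.096},
    {"linear":[-0.457,-0.359,0.005],"twist":1.096},
    {"linear":[-0.457,-0.359,0.005],"twist":1.096},
    {"linear":[-0.457,-0.359,0.005],"twist":1.096},
    {"linear":[-0.457,-0.359,0.005],"twist":1.096},
    {"linear":[-0.457,-0.359,0.005],"twist":1.096},
    {"linear":[-0.457,-0.359,0.005],"twist":1.096},
    {"linear":[-0.457,-0.359,0.005],"twist":1.096}
  ],
  "gripper": 0,
  "newtons": 30
}}

```text
time_s: 2.93
position: [398.1, 256.8, 401.5]
tool_rot: [[-0.235, 0.972, 0.001], [0.972, 0.235, 0.001], [0.0, 0.001, -1.0]]
ft_force: [0.8, 0.6, 0.3]
gripper_width: 0.998
```

```bash
python3 -c "
from go import *
go(W(qv,-41,0,300),np.degrees(qv[2]))"
```

```text
to [ 488.1 -241.7  300. ] lin [-0.5057 -0.03    0.1013] twist -0.0063 yang 13.62 j [ 26.6 -12.4 104.9   0.   87.4  13. ] t 2.9333
```

>>> {"op": "step_arm", "data": {
  "rows": [
    {"linear":[-0.506,-0.03,0.1],"twist":-0.006},
    {"linear":[-0.506,-0.03,0.1],"twist":-0.006},
    {"linear":[-0.506,-0.03,0.1],"twist":-0.006},
    {"linear":[-0.506,-0.03,0.1],"twist":-0.006},
    {"linear":[-0.506,-0.03,0.1],"twist":-0.006},
    {"linear":[-0.506,-0.03,0.1],"twist":-0.006},
    {"linear":[-0.506,-0.03,0.1],"twist":-0.006},
    {"linear":[-0.506,-0.03,0.1],"twist":-0.006},
    {"linear":[-0.506,-0.03,0.1],"twist":-0.006},
    {"linear":[-0.506,-0.03,0.1],"twist":-0.006}
  ]
}}

```text
time_s: 3.77
position: [472.3, -145.4, 320.4]
tool_rot: [[-0.247, 0.969, 0.001], [0.969, 0.247, -0.0], [-0.001, 0.001, -1.0]]
ft_force: [1.7, 1.1, -0.4]
gripper_width: 1.001
```

```bash
python3 -c "
from go import *
go(W(qv,-41,0,300),np.degrees(qv[2]))"
```

```text
to [ 488.1 -241.7  300. ] lin [-0.0972 -0.0085  0.0204] twist 0.0057 yang 14.31 j [-23.1  -5.9 107.7   0.   78.1 -37.4] t 3.7667
```

>>> {"op": "step_arm", "data": {
  "rows": [
    {"linear":[-0.097,-0.009,0.02],"twist":0},
    {"linear":[-0.097,-0.009,0.02],"twist":0},
    {"linear":[-0.097,-0.009,0.02],"twist":0},
    {"linear":[-0.097,-0.009,0.02],"twist":0},
    {"linear":[-0.097,-0.009,0.02],"twist":0}
  ]
}}

```text
time_s: 4.18
position: [487.4, -240.2, 300.0]
tool_rot: [[-0.245, 0.969, -0.001], [0.969, 0.245, 0.001], [0.001, -0.001, -1.0]]
ft_force: [0.0, 0.3, 0.1]
gripper_width: 1.002
```

```bash
python3 -c "
from go import *
go(W(qv,-41,0,229),np.degrees(qv[2]))"
```

```text
to [ 488.1 -241.7  229. ] lin [-0.0017  0.0003  0.0709] twist 0.0039 yang 14.2 j [-31.6   3.1 101.1   0.   75.9 -45.9] t 4.1833
```

>>> {"op": "step_arm", "data": {
  "rows": [
    {"linear":[-0.001,0,0.04],"twist":0},
    {"linear":[-0.001,0,0.071],"twist":0},
    {"linear":[-0.001,0,0.071],"twist":0},
    {"linear":[-0.001,0,0.071],"twist":0}
  ]
}}

```text
time_s: 4.52
position: [487.1, -238.7, 228.3]
tool_rot: [[-0.249, 0.969, -0.004], [0.969, 0.249, 0.003], [0.003, -0.003, -1.0]]
ft_force: [0.7, -0.5, 1.2]
gripper_width: 0.996
```

>>> {"op": "step_arm", "data": {
  "rows": [
    {"linear":[0,0,0],"twist":0},
    {"linear":[0,0,0],"twist":0},
    {"linear":[0,0,0],"twist":0},
    {"linear":[0,0,0],"twist":0},
    {"linear":[0,0,0],"twist":0},
    {"linear":[0,0,0],"twist":0},
    {"linear":[0,0,0],"twist":0},
    {"linear":[0,0,0],"twist":0}
  ],
  "gripper": 1,
  "newtons": 30
}}

```text
time_s: 5.18
position: [488.4, -240.5, 230.3]
tool_rot: [[-0.247, 0.969, 0.001], [0.969, 0.247, -0.0], [-0.001, 0.001, -1.0]]
ft_force: [-0.9, 1.2, 6.2]
gripper_width: 0.139
```

>>> {"op": "step_arm", "data": {
  "rows": [
    {"linear":[0,-0.003,-0.001],"twist":0},
    {"linear":[0,-0.007,-0.001],"twist":0},
    {"linear":[0,-0.011,-0.001],"twist":0},
    {"linear":[0,-0.015,-0.001],"twist":0},
    {"linear":[0,-0.019,-0.001],"twist":0},
    {"linear":[0,-0.023,-0.001],"twist":0},
    {"linear":[0,-0.027,-0.001],"twist":0},
    {"linear":[0,-0.028,-0.001],"twist":0},
    {"linear":[0,-0.028,-0.001],"twist":0}
  ]
}}

```text
time_s: 5.93
position: [460.6, -247.6, 230.4]
tool_rot: [[-0.247, 0.969, 0.0], [0.969, 0.247, -0.0], [-0.0, -0.0, -1.0]]
ft_force: [1.8, -3.7, -2.0]
gripper_width: 0.137
```

>>> {"op": "step_arm", "data": {
  "rows": [
    {"linear":[0,0,0],"twist":0},
    {"linear":[0,0,0],"twist":0},
    {"linear":[0,0,0],"twist":0},
    {"linear":[0,0,0],"twist":0},
    {"linear":[0,0,-0.02],"twist":0},
    {"linear":[0,0,-0.06],"twist":0},
    {"linear":[0,0,-0.1],"twist":0},
    {"linear":[0,0,-0.1],"twist":0}
  ],
  "gripper": 0
}}

```text
time_s: 6.6
position: [463.0, -248.6, 339.5]
tool_rot: [[-0.248, 0.969, 0.01], [0.969, 0.248, -0.007], [-0.009, 0.008, -1.0]]
ft_force: [2.5, -1.7, 2.3]
gripper_width: 0.996
```

```bash
python3 - <<'E'
from go import *
t=viewer.camera("top");s=viewer.camera("scene")
a=cv2.resize(s["image"][105:205,145:245],None,fx=4,fy=4,interpolation=cv2.INTER_CUBIC)
b=cv2.resize(t["image"][150:250,290:390],None,fx=4,fy=4,interpolation=cv2.INTER_CUBIC)
cv2.imwrite("pics/open.png",np.hstack([a,b]))
go(W(qv,20,0,300)+[.5,-1.5,0],np.degrees(qv[2])+90)
E
```

```text
to [ 547.8 -228.5  300. ] lin [-0.0025  0.0881  0.0335] twist -1.5646 yang 14.33 j [-33.8  -1.9 102.5   0.   79.1 -48.2] t 6.7
```

View pics/open.png

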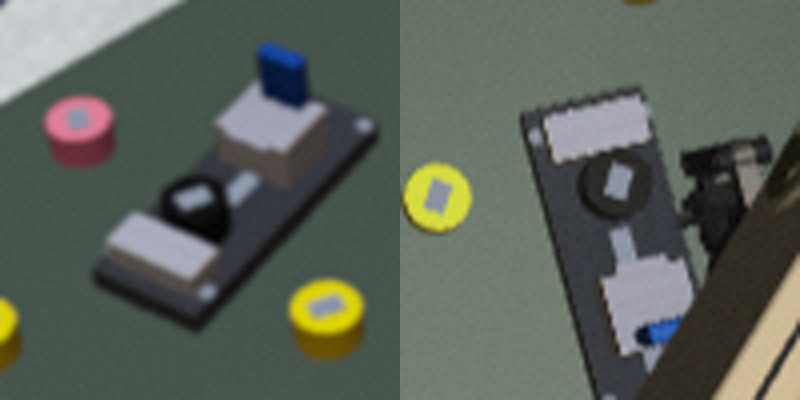

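Vise is open: in the top view the jaw is well clear of the black mount, which is now fully visible at full-image (344,196) and hasn't tipped. Next I go over it with a quarter turn.

>>> {"op": "step_arm", "data": {
  "rows": [
    {"linear":[-0.003,0.03,0],"twist":0.12},
    {"linear":[-0.003,0.06,0],"twist":0.24},
    {"linear":[-0.003,0.088,0.01],"twist":1.577},
    {"linear":[-0.003,0.088,0.03],"twist":1.577},
    {"linear":[-0.003,0.088,0.03],"twist":1.577},
    {"linear":[-0.003,0.088,0.03],"twist":1.577},
    {"linear":[-0.003,0.088,0.03],"twist":1.577},
    {"linear":[-0.003,0.088,0.03],"twist":1.577},
    {"linear":[-0.003,0.088,0.03],"twist":1.577},
    {"linear":[-0.003,0.088,0.03],"twist":1.577}
  ]
}}

```text
time_s: 7.53
position: [546.2, -228.1, 298.2]
tool_rot: [[0.839, 0.544, -0.003], [0.544, -0.839, 0.002], [-0.002, -0.003, -1.0]]
ft_force: [0.6, 0.5, -0.5]
gripper_width: 0.995
```

>>> {"op": "step_arm", "data": {
  "rows": [
    {"linear":[0,0,0],"twist":0.5},
    {"linear":[0,0,0],"twist":0.5},
    {"linear":[0,0,0],"twist":0.5},
    {"linear":[0,0,0],"twist":0.5}
  ]
}}

```text
time_s: 7.87
position: [546.2, -228.1, 298.3]
tool_rot: [[0.997, 0.075, -0.003], [0.075, -0.997, 0.002], [-0.003, -0.002, -1.0]]
ft_force: [-0.6, 0.8, -0.5]
gripper_width: 0.995
```

```bash
python3 - <<'E'
from go import *
t=viewer.camera("top");s=viewer.camera("scene")
print(tri(s,(194,154.8),t,(344.1,195.7)),atz(t,344.1,195.7,42),atz(s,194,154.8,42))
go(W(qv,20,0,300)+[.5,-1,0],np.degrees(qv[2])+90)
E
```

```text
(array([ 546.737 , -229.3691,   39.5696]), np.float64(1.290383618587208)) [ 546.8048 -229.3632   42.    ] [ 547.8518 -226.6118   42.    ]
to [ 547.8 -228.   300. ] lin [ 0.0015 -0.     -0.0015] twist -0.1656 yang -85.51 j [-27.6  10.5  93.2  -0.   76.5  57.9] t 7.9667
```

>>> {"op": "step_arm", "data": {
  "rows": [
    {"linear":[0.001,0,0.03],"twist":-0.166},
    {"linear":[0.001,0,0.05],"twist":-0.166},
    {"linear":[0.001,0,0.065],"twist":-0.166},
    {"linear":[0.001,0,0.08],"twist":-0.166},
    {"linear":[0.001,0,0.095],"twist":-0.166},
    {"linear":[0.001,0,0.107],"twist":-0.166},
    {"linear":[0.001,0,0.107],"twist":-0.166},
    {"linear":[0.001,0,0.107],"twist":-0.166}
  ]
}}

```text
time_s: 8.63
position: [547.2, -228.1, 192.2]
tool_rot: [[0.969, 0.246, -0.002], [0.246, -0.969, 0.001], [-0.002, -0.002, -1.0]]
ft_force: [0.7, 0.1, 0.4]
gripper_width: 1.003
```

>>> {"op": "step_arm", "data": {
  "rows": [
    {"linear":[0,0,0],"twist":0},
    {"linear":[0,0,0],"twist":0},
    {"linear":[0,0,0],"twist":0},
    {"linear":[0,0,0],"twist":0},
    {"linear":[0,0,0],"twist":0},
    {"linear":[0,0,0],"twist":0}
  ],
  "gripper": 1,
  "newtons": 35
}}

```text
time_s: 9.13
position: [548.3, -228.7, 194.7]
tool_rot: [[0.97, 0.244, 0.002], [0.244, -0.97, -0.001], [0.001, 0.001, -1.0]]
ft_force: [-1.4, 0.9, 5.8]
gripper_width: 0.453
```

>>> {"op": "step_arm", "data": {
  "rows": [
    {"linear":[0,0,-0.003],"twist":0},
    {"linear":[0,0,-0.01],"twist":0},
    {"linear":[0,0,-0.02],"twist":0},
    {"linear":[0,0,-0.04],"twist":0},
    {"linear":[0,0,-0.065],"twist":0},
    {"linear":[0,0,-0.09],"twist":0},
    {"linear":[0,0,-0.11],"twist":0},
    {"linear":[0,0,-0.12],"twist":0},
    {"linear":[0,0,-0.12],"twist":0}
  ]
}}

```text
time_s: 9.88
position: [548.8, -228.9, 317.4]
tool_rot: [[0.97, 0.244, 0.005], [0.244, -0.97, -0.003], [0.005, 0.004, -1.0]]
ft_force: [0.5, 0.2, -0.5]
gripper_width: 0.454
```

```bash
python3 - <<'E'
from go import *
t=viewer.camera("top");s=viewer.camera("scene")
p=robot.read_state()["position"]
c=proj(s,[p[0],p[1],p[2]-155]).astype(int);print(c)
a=cv2.resize(s["image"][c[1]-50:c[1]+60,max(0,c[0]-60):c[0]+60],None,fx=4,fy=4,interpolation=cv2.INTER_CUBIC)
cv2.imwrite("pics/lift.png",a)
a10=np.degrees(qc[2])
go(W(qc,0,-38.5,320),a10);go([490,-60,330],a10)
E
```

```text
[187 114]
to [554. 189. 320.] lin [ 0.1081 -0.4031 -0.0068] twist -1.5048 yang -75.86 j [-27.6   9.9  92.3  -0.   77.8  48.3] t 9.9833
to [490 -60 330] lin [-0.0148 -0.1773 -0.0168] twist -1.5048 yang -75.86 j [-27.6   9.9  92.3  -0.   77.8  48.3] t 9.9833
```

View pics/lift.png

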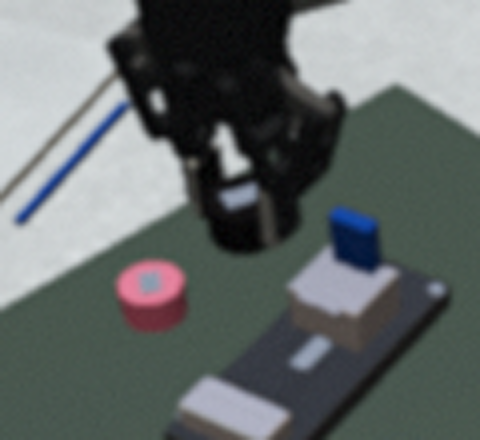

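The mount is held level at crop (240,220), with its polished face up and the vise empty. Next I carry it over the well.

>>> {"op": "step_arm", "data": {
  "rows": [
    {"linear":[0.109,-0.403,-0.007],"twist":-1.505},
    {"linear":[0.109,-0.403,-0.007],"twist":-1.505},
    {"linear":[0.109,-0.403,-0.007],"twist":-1.505},
    {"linear":[0.109,-0.403,-0.007],"twist":-1.505},
    {"linear":[0.109,-0.403,-0.007],"twist":-1.505},
    {"linear":[0.109,-0.403,-0.007],"twist":-1.505},
    {"linear":[0.109,-0.403,-0.007],"twist":-1.505},
    {"linear":[0.109,-0.403,-0.007],"twist":-1.505},
    {"linear":[0.109,-0.403,-0.007],"twist":-1.505},
    {"linear":[0.109,-0.403,-0.007],"twist":-1.505}
  ]
}}

```text
time_s: 10.82
position: [553.9, 190.0, 318.0]
tool_rot: [[0.068, 0.998, -0.004], [0.998, -0.068, -0.001], [-0.001, -0.003, -1.0]]
ft_force: [0.3, 0.0, -0.8]
gripper_width: 0.453
```

```bash
python3 -c "
from go import *
go(W(qc,0,-38.5,320),np.degrees(qc[2]))"
```

```text
to [554. 189. 320.] lin [-0.0011  0.0002 -0.002 ] twist -0.2486 yang -3.88 j [13.9  8.6 93.3 -0.  78.4 17.8] t 10.8167
```

>>> {"op": "step_arm", "data": {
  "rows": [
    {"linear":[-0.001,0,0],"twist":-0.249},
    {"linear":[-0.001,0,0.02],"twist":-0.249},
    {"linear":[-0.001,0,0.04],"twist":-0.249},
    {"linear":[-0.001,0,0.06],"twist":-0.249},
    {"linear":[-0.001,0,0.08],"twist":-0.249},
    {"linear":[-0.001,0,0.1],"twist":-0.249},
    {"linear":[-0.001,0,0.115],"twist":-0.249},
    {"linear":[-0.001,0,0.124],"twist":-0.249},
    {"linear":[-0.001,0,0.124],"twist":-0.249},
    {"linear":[-0.001,0,0.124],"twist":-0.249}
  ]
}}

```text
time_s: 11.65
position: [554.3, 187.0, 195.2]
tool_rot: [[-0.174, 0.985, -0.003], [0.985, 0.174, -0.001], [-0.0, -0.003, -1.0]]
ft_force: [-0.5, -0.7, -1.1]
gripper_width: 0.457
```

```bash
python3 - <<'E'
from go import *
print(robot.read_state()["ft_force"])
go(W(qc,0,-38.5,182),np.degrees(qc[2]))
t=viewer.camera("top");s=viewer.camera("scene")
a=cv2.resize(s["image"][220:340,275:425],None,fx=2.6,fy=2.6,interpolation=cv2.INTER_CUBIC)
b=cv2.resize(t["image"][120:240,80:230],None,fx=2.6,fy=2.6,interpolation=cv2.INTER_CUBIC)
cv2.imwrite("pics/low.png",np.hstack([a,b]))
E
```

```text
[-0.5126 -0.6946 -1.0732]
to [554. 189. 182.] lin [0.002  0.0001 0.0132] twist -0.0059 yang 10.02 j [13.6 16.5 97.9  0.  65.7  3.6] t 11.65
```

View pics/low.png

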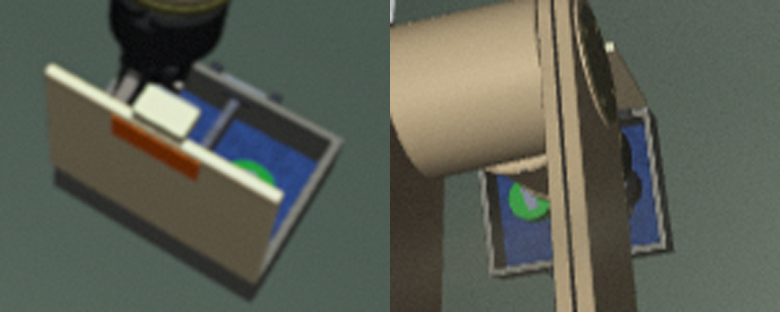

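The gripper is inside the case over the empty well, and the lid and green mount haven't moved. I'll lower slowly.

>>> {"op": "step_arm", "data": {
  "rows": [
    {"linear":[0.001,0,0.003],"twist":0},
    {"linear":[0.001,0,0.006],"twist":0},
    {"linear":[0.001,0,0.009],"twist":0},
    {"linear":[0.001,0,0.009],"twist":0},
    {"linear":[0.001,0,0.009],"twist":0}
  ]
}}

```text
time_s: 12.17
position: [554.7, 188.1, 187.2]
tool_rot: [[-0.174, 0.985, -0.0], [0.985, 0.174, -0.0], [-0.0, -0.0, -1.0]]
ft_force: [-0.3, 0.3, -1.2]
gripper_width: 0.456
```

>>> {"op": "step_arm", "data": {
  "rows": [
    {"linear":[0,0,0.001],"twist":0},
    {"linear":[0,0,0.002],"twist":0},
    {"linear":[0,0,0.002],"twist":0},
    {"linear":[0,0,0.002],"twist":0}
  ]
}}

```text
time_s: 12.5
position: [554.8, 188.1, 185.4]
tool_rot: [[-0.174, 0.985, -0.0], [0.985, 0.174, -0.0], [-0.0, -0.0, -1.0]]
ft_force: [0.7, -0.3, -0.7]
gripper_width: 0.456
```

>>> {"op": "step_arm", "data": {
  "rows": [
    {"linear":[0,0,0.001],"twist":0},
    {"linear":[0,0,0.002],"twist":0},
    {"linear":[0,0,0.002],"twist":0},
    {"linear":[0,0,0.002],"twist":0}
  ]
}}

```text
time_s: 12.83
position: [554.7, 188.1, 183.3]
tool_rot: [[-0.174, 0.985, -0.0], [0.985, 0.174, -0.0], [0.0, -0.0, -1.0]]
ft_force: [-0.4, -0.4, -1.8]
gripper_width: 0.454
```

>>> {"op": "step_arm", "data": {
  "rows": [
    {"linear":[0,0,0.001],"twist":0},
    {"linear":[0,0,0.001],"twist":0},
    {"linear":[0,0,0.001],"twist":0}
  ]
}}

```text
time_s: 13.08
position: [554.9, 188.2, 182.7]
tool_rot: [[-0.174, 0.985, 0.0], [0.985, 0.174, 0.0], [-0.0, 0.0, -1.0]]
ft_force: [-1.3, -0.2, 2.2]
gripper_width: 0.454
```

>>> {"op": "step_arm", "data": {
  "rows": [
    {"linear":[0,0,0.001],"twist":0},
    {"linear":[0,0,0.001],"twist":0}
  ]
}}

```text
time_s: 13.25
position: [555.0, 188.2, 182.7]
tool_rot: [[-0.174, 0.985, 0.0], [0.985, 0.174, -0.0], [-0.0, 0.0, -1.0]]
ft_force: [-5.2, -1.5, 11.9]
gripper_width: 0.455
```

>>> {"op": "step_arm", "data": {
  "rows": [
    {"linear":[0,0,0],"twist":0},
    {"linear":[0,0,0],"twist":0},
    {"linear":[0,0,0],"twist":0},
    {"linear":[0,0,0],"twist":0},
    {"linear":[0,0,-0.005],"twist":0},
    {"linear":[0,0,-0.015],"twist":0},
    {"linear":[0,0,-0.035],"twist":0},
    {"linear":[0,0,-0.07],"twist":0},
    {"linear":[0,0,-0.11],"twist":0},
    {"linear":[0,0,-0.15],"twist":0}
  ],
  "gripper": 0.3
}}

```text
time_s: 14.08
position: [554.2, 188.0, 333.3]
tool_rot: [[-0.174, 0.985, -0.001], [0.985, 0.174, -0.0], [-0.0, -0.001, -1.0]]
ft_force: [2.3, 0.1, -0.2]
gripper_width: 0.699
```

```bash
python3 -c "
from go import *
go([520,60,390]);go(W(qc,0,-38.5,390));go(W(qc,160,0,390))"
```

```text
to [520  60 390] lin [-0.1201 -0.0561 -0.0566] twist 0 yang 10.03 j [13.7  7.7 92.5  0.  79.8  3.7] t 14.0833
to [554. 189. 390.] lin [ 0.001  -0.0001 -0.0567] twist 0 yang 10.03 j [13.7  7.7 92.5  0.  79.8  3.7] t 14.0833
to [704.5 255.6 390. ] lin [ 0.0404  0.1596 -0.0568] twist 0 yang 10.03 j [13.7  7.7 92.5  0.  79.8  3.7] t 14.0833
```

>>> {"op": "step_arm", "data": {
  "rows": [
    {"linear":[0,0,-0.03],"twist":0},
    {"linear":[0,0,-0.057],"twist":0},
    {"linear":[0.01,0.04,-0.057],"twist":0},
    {"linear":[0.04,0.16,-0.057],"twist":0},
    {"linear":[0.04,0.16,-0.057],"twist":0},
    {"linear":[0.04,0.16,-0.057],"twist":0},
    {"linear":[0.04,0.16,-0.057],"twist":0},
    {"linear":[0.04,0.16,-0.057],"twist":0},
    {"linear":[0.04,0.16,-0.057],"twist":0}
  ],
  "gripper": 1
}}

```text
time_s: 14.83
position: [705.3, 255.4, 388.1]
tool_rot: [[-0.174, 0.985, -0.001], [0.985, 0.174, -0.0], [-0.0, -0.001, -1.0]]
ft_force: [-0.7, -0.7, 0.6]
gripper_width: 0.002
```

```bash
python3 - <<'E'
from go import *
go(W(qc,155,0,310),np.degrees(qc[2]))
t=viewer.camera("top");s=viewer.camera("scene")
a=cv2.resize(s["image"][190:340,265:425],None,fx=2.5,fy=2.5,interpolation=cv2.INTER_CUBIC)
b=cv2.resize(t["image"][110:260,70:230],None,fx=2.5,fy=2.5,interpolation=cv2.INTER_CUBIC)
cv2.imwrite("pics/placed.png",np.hstack([a,b]))
E
```

```text
to [699.5 254.7 310. ] lin [ 0.0004 -0.0057  0.0781] twist -0.0057 yang 10.03 j [16.  31.8 57.3 -0.  91.   6. ] t 14.8333
```

View pics/placed.png

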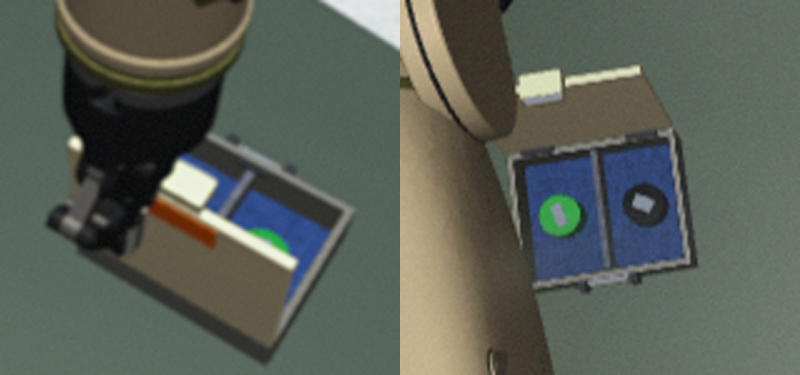

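The top view shows the black mount lying flat, face up, in the right (-y) well. The green mount is untouched in its own well, and the gripper is behind the lid. Next I swing the lid.

>>> {"op": "step_arm", "data": {
  "rows": [
    {"linear":[0,-0.004,0.03],"twist":0},
    {"linear":[0,-0.006,0.06],"twist":0},
    {"linear":[0,-0.006,0.074],"twist":0},
    {"linear":[0,-0.015,0.074],"twist":0},
    {"linear":[0,-0.027,0.074],"twist":0},
    {"linear":[0,-0.039,0.074],"twist":0},
    {"linear":[0,-0.048,0.074],"twist":0},
    {"linear":[0,-0.056,0.074],"twist":0},
    {"linear":[0,-0.064,0.074],"twist":0},
    {"linear":[0,-0.072,0.072],"twist":0}
  ]
}}

```text
time_s: 15.77
position: [633.9, 242.5, 319.5]
tool_rot: [[-0.174, 0.985, 0.004], [0.985, 0.174, 0.001], [0.0, 0.004, -1.0]]
ft_force: [1.8, -1.5, 0.1]
gripper_width: -0.001
```

```bash
python3 - <<'E'
from go import *
for x,z in((87.5,318),(59,316),(29.5,306),(4.5,287),(-11.5,266),(-20,247)): go(W(qc,x,0,z))
print(robot.read_state()["ft_force"])
E
```

```text
to [633.1 242.6 318. ] lin [ 0.0002 -0.0008  0.0015] twist 0 yang 10.02 j [16.6 22.2 77.  -0.  80.6  6.6] t 15.7667
to [605.1 237.4 316. ] lin [ 0.     -0.0293  0.0034] twist 0 yang 10.02 j [16.6 22.2 77.  -0.  80.6  6.6] t 15.7667
to [576.1 232.1 306. ] lin [-0.0002 -0.0588  0.0132] twist 0 yang 10.02 j [16.6 22.2 77.  -0.  80.6  6.6] t 15.7667
to [551.5 227.6 287. ] lin [-0.0003 -0.0839  0.0321] twist 0 yang 10.02 j [16.6 22.2 77.  -0.  80.6  6.6] t 15.7667
to [535.8 224.8 266. ] lin [-0.0004 -0.1     0.0531] twist 0 yang 10.02 j [16.6 22.2 77.  -0.  80.6  6.6] t 15.7667
to [527.4 223.2 247. ] lin [-0.0005 -0.1086  0.072 ] twist 0 yang 10.02 j [16.6 22.2 77.  -0.  80.6  6.6] t 15.7667
[ 1.7998 -1.5228  0.1454]
```

>>> {"op": "step_arm", "data": {
  "rows": [
    {"linear":[0,-0.009,0.002],"twist":0},
    {"linear":[0,-0.019,0.002],"twist":0},
    {"linear":[0,-0.029,0.003],"twist":0},
    {"linear":[0,-0.039,0.006],"twist":0},
    {"linear":[0,-0.049,0.009],"twist":0},
    {"linear":[0,-0.059,0.013],"twist":0},
    {"linear":[0,-0.068,0.019],"twist":0},
    {"linear":[0,-0.076,0.025],"twist":0},
    {"linear":[0,-0.084,0.032],"twist":0},
    {"linear":[0,-0.084,0.032],"twist":0}
  ]
}}

```text
time_s: 16.6
position: [549.9, 227.8, 284.3]
tool_rot: [[-0.174, 0.985, -0.001], [0.985, 0.174, -0.0], [-0.0, -0.001, -1.0]]
ft_force: [-0.4, -0.3, -0.4]
gripper_width: 0.004
```

```bash
python3 - <<'E'
from go import *
for x,z in((-4,277),(-11.5,266),(-16,257),(-20,247)): go(W(qc,x,0,z))
t=viewer.camera("top");s=viewer.camera("scene")
a=cv2.resize(s["image"][190:340,265:425],None,fx=2.5,fy=2.5,interpolation=cv2.INTER_CUBIC)
b=cv2.resize(t["image"][110:260,70:230],None,fx=2.5,fy=2.5,interpolation=cv2.INTER_CUBIC)
cv2.imwrite("pics/swing.png",np.hstack([a,b]))
E
```

```text
to [543.1 226.1 277. ] lin [-0.0005 -0.0069  0.0073] twist 0 yang 10.03 j [17.6 11.7 93.4  0.  75.   7.5] t 16.6
to [535.8 224.8 266. ] lin [-0.0005 -0.0144  0.0183] twist 0 yang 10.03 j [17.6 11.7 93.4  0.  75.   7.5] t 16.6
to [531.3 224.  257. ] lin [-0.0005 -0.0189  0.0273] twist 0 yang 10.03 j [17.6 11.7 93.4  0.  75.   7.5] t 16.6
to [527.4 223.2 247. ] lin [-0.0006 -0.0229  0.0374] twist 0 yang 10.03 j [17.6 11.7 93.4  0.  75.   7.5] t 16.6
```

View pics/swing.png

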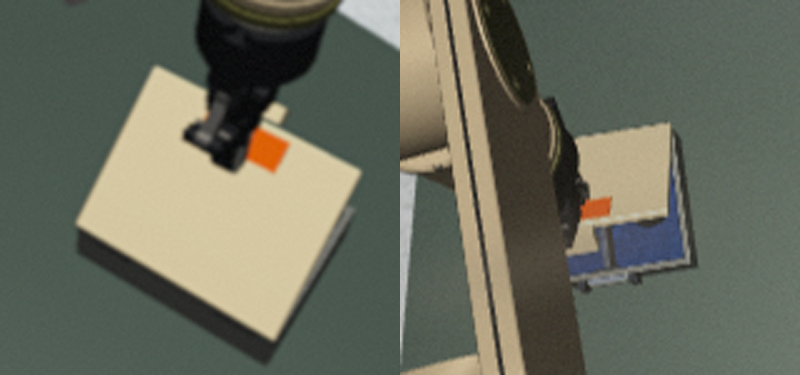

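The lid is about 0.7 rad open and following the fingers, which sit by the orange patch. I'll carry on down, then move onto the patch.

>>> {"op": "step_arm", "data": {
  "rows": [
    {"linear":[0,-0.007,0.007],"twist":0},
    {"linear":[0,-0.014,0.018],"twist":0},
    {"linear":[0,-0.019,0.027],"twist":0},
    {"linear":[0,-0.023,0.037],"twist":0},
    {"linear":[0,-0.023,0.037],"twist":0},
    {"linear":[0,-0.03,0.02],"twist":0},
    {"linear":[0,-0.05,0.02],"twist":0},
    {"linear":[0,-0.05,0.02],"twist":0},
    {"linear":[0,-0.05,0.02],"twist":0}
  ]
}}

```text
time_s: 17.45
position: [502.4, 219.5, 264.7]
tool_rot: [[-0.174, 0.985, 0.0], [0.985, 0.174, 0.0], [0.0, 0.0, -1.0]]
ft_force: [0.7, -0.2, 0.5]
gripper_width: -0.003
```

```bash
python3 - <<'E'
from go import *
go(W(qc,-48,0,221)); print(robot.read_state()["ft_force"])
E
```

```text
to [499.8 218.2 221. ] lin [-0.0008 -0.0028  0.0437] twist 0 yang 10.04 j [ 18.2   6.  102.   -0.   72.    8.2] t 17.45
[ 0.6749 -0.1559  0.4952]
```

>>> {"op": "step_arm", "data": {
  "rows": [
    {"linear":[-0.001,-0.003,0.01],"twist":0},
    {"linear":[-0.001,-0.003,0.018],"twist":0},
    {"linear":[-0.001,-0.003,0.024],"twist":0},
    {"linear":[-0.001,-0.003,0.028],"twist":0},
    {"linear":[-0.001,-0.003,0.031],"twist":0},
    {"linear":[-0.001,-0.003,0.033],"twist":0},
    {"linear":[-0.001,-0.003,0.035],"twist":0},
    {"linear":[-0.001,-0.003,0.036],"twist":0},
    {"linear":[-0.001,-0.003,0.036],"twist":0}
  ]
}}

```text
time_s: 18.2
position: [499.9, 218.1, 229.1]
tool_rot: [[-0.174, 0.985, -0.0], [0.985, 0.174, -0.0], [-0.0, -0.0, -1.0]]
ft_force: [-4.7, -1.4, 8.8]
gripper_width: -0.006
```

>>> {"op": "step_arm", "data": {
  "rows": [
    {"linear":[0,0,0.001],"twist":0},
    {"linear":[0,0,0.002],"twist":0},
    {"linear":[0,0,0.003],"twist":0},
    {"linear":[0,0,0.003],"twist":0}
  ]
}}

```text
time_s: 18.53
position: [499.9, 218.1, 225.5]
tool_rot: [[-0.174, 0.985, 0.0], [0.985, 0.174, 0.0], [0.0, 0.0, -1.0]]
ft_force: [-1.3, -0.0, 2.1]
gripper_width: 0.0
```

>>> {"op": "step_arm", "data": {
  "rows": [
    {"linear":[0,0,0.001],"twist":0},
    {"linear":[0,0,0.002],"twist":0},
    {"linear":[0,0,0.003],"twist":0},
    {"linear":[0,0,0.003],"twist":0}
  ]
}}

```text
time_s: 18.87
position: [499.7, 217.9, 222.0]
tool_rot: [[-0.174, 0.985, -0.0], [0.985, 0.174, -0.0], [-0.0, -0.0, -1.0]]
ft_force: [0.1, 0.8, 0.2]
gripper_width: -0.005
```

>>> {"op": "step_arm", "data": {
  "rows": [
    {"linear":[0,0,0.001],"twist":0},
    {"linear":[0,0,0.002],"twist":0},
    {"linear":[0,0,0.002],"twist":0},
    {"linear":[0,0,0.002],"twist":0}
  ]
}}

```text
time_s: 19.2
position: [499.8, 218.0, 221.5]
tool_rot: [[-0.174, 0.985, -0.0], [0.985, 0.174, -0.0], [-0.0, -0.0, -1.0]]
ft_force: [-5.7, -2.6, 10.9]
gripper_width: 0.0
```

>>> {"op": "step_arm", "data": {
  "rows": [
    {"linear":[0,0,0.001],"twist":0},
    {"linear":[0,0,0.001],"twist":0},
    {"linear":[0,0,0.001],"twist":0}
  ]
}}

```text
time_s: 19.45
position: [499.9, 218.0, 221.4]
tool_rot: [[-0.174, 0.985, -0.0], [0.985, 0.174, -0.0], [-0.0, -0.0, -1.0]]
ft_force: [-10.0, -4.3, 19.2]
gripper_width: -0.001
```

>>> {"op": "step_arm", "data": {
  "rows": [
    {"linear":[0,0,-0.02],"twist":0},
    {"linear":[0,0,-0.06],"twist":0},
    {"linear":[0,0,-0.1],"twist":0},
    {"linear":[0,0,-0.15],"twist":0},
    {"linear":[-0.25,-0.05,-0.15],"twist":0},
    {"linear":[-0.25,-0.05,-0.15],"twist":0},
    {"linear":[-0.25,-0.05,-0.15],"twist":0},
    {"linear":[-0.25,-0.05,-0.15],"twist":0},
    {"linear":[-0.25,-0.05,-0.15],"twist":0},
    {"linear":[-0.25,-0.05,-0.15],"twist":0}
  ]
}}

```text
time_s: 20.28
position: [493.6, -33.6, 369.5]
tool_rot: [[-0.175, 0.985, 0.001], [0.985, 0.175, -0.0], [-0.0, 0.001, -1.0]]
ft_force: [1.2, 0.0, 0.6]
gripper_width: 0.0
```

```bash
python3 - <<'E'
from go import *
s0=robot.read_state();print(s0["position"],s0["ft_force"],s0["time_s"])
t=viewer.camera("top");s=viewer.camera("scene")
cv2.imwrite("pics/end_raw.png",s["image"])
def dr(p,im,pts,k,o): cv2.polylines(im,[np.array([((proj(p,W(qc,*P))-o+.5)*k).astype(int) for P in pts])],True,(0,0,255),1)
out=[]
for p,o in((s,(265,220)),(t,(80,110))):
    im=cv2.resize(p["image"][o[1]:o[1]+130,o[0]:o[0]+160],None,fx=2.5,fy=2.5,interpolation=cv2.INTER_CUBIC)
    dr(p,im,[(-65,-80,48),(-65,80,48),(65,80,48),(65,-80,48)],2.5,np.array(o)); out.append(im)
full=np.hstack([cv2.resize(x["image"],(400,300)) for x in(s,t)])
cv2.imwrite("pics/end.png",np.vstack([np.hstack(out)[:300],full])[:600])
for l in("objective","bottle"): print(l,[np.round(r["at"],1) for p in(s,t) for r in nets.find_in(l,p)[:1]])
E
```

```text
[493.6489 -33.5927 369.5389] [1.2003 0.0363 0.5785] 20.2833
objective [array([445.5, -11.2,  35. ]), array([435.5, -19.7,  35.2])]
bottle [array([709.3,   5.1,  52.7])]
```

View pics/end.png

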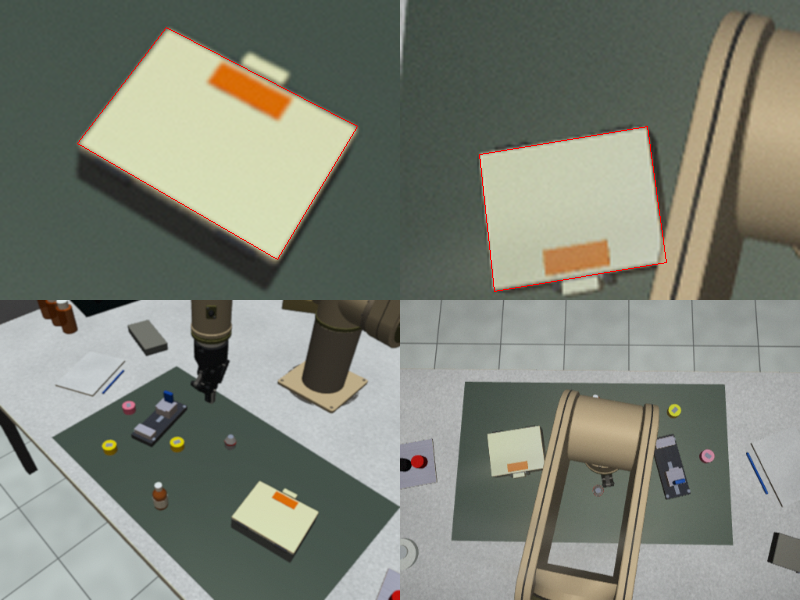

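The lid matches the shut outline (top face at z = 48) in both views. The vise is open and empty, and the objective and bottle are still standing. The arm is clear of everything, so I'm handing in.

```bash
python3 -c "
from rig import robot
print(robot.close_job())"
```

```text
the job is handed in; nothing more can be done
None
```

The black mount is in the empty well with the lid pressed shut over it, and I handed the job in at about 20 s of the 69 s allowed.

- **Vise:** I pulled the jaw open about 27 mm by its tab and lifted the black mount out level.
- **Placing:** I lowered the mount until the floor contact registered, at about 2 N. A last 1 mm nudge before release brought that to about 12 N. The picture taken before closing the lid shows the mount flat and face up, with the green mount in its own well.
- **Lid:** I swung it over from behind and pressed on the orange patch. The force rose to about 9 N and then fell away at the catch. There was firm contact at 48.5 mm against the 48 mm expected, and I finished with a press of about 19 N down.

**Last checks:**
- The lid fits the shut outline in both views, and the arm is clear of everything.
- The objective and bottle are standing, and the scene-view fixes are within about 6 mm of the first ones, close to the network's error. The network missed the bottle in the last top view, so that check has one view only.
- Earlier, the two views disagreed by 2–4 mm on the mount's position. I used a value between them, and the grasp held.
- With the mount gripped, the opening read about 38.5 mm against its 40 mm diameter. I put this down to the gripper's scale and did not check it further.

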